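Index a well plate under the dispensing head

ROBOT

A 6-joint arm with a two-finger parallel gripper is mounted at the origin on the work surface. World frame = base frame: x ahead of the robot, y to its left, z up, the work surface at z = 0. Lengths are in mm, angles in rad, forces in N, time in s.
With the tool pointing down it reaches from about 325 to 775 mm from the base axis. Payload 5.5 kg.
Tool frame: the origin (TCP) lies on the centre line of the jaws, within the pads' length; the fingertips stand 25 mm ahead of it and the grasp point (between the pads) lies 6 mm ahead of it; z points along the fingers, y is the line along which they close (so a half turn about z gives the same grasp; the last joint's range is limited). The gripper opens to 88 mm and grips with 3 to 60 N. Pads are 20 mm wide; open, the fingers measure 115 mm over their backs; the gripper's body (75 mm by 178 mm) begins 61 mm behind the grasp point.
Start: joints at [-1.307, 0.091, 1.231, -0, 1.82, -0.057], TCP at [189.195, -569.405, 247.631] pointing down, gripper open.
Joint ranges: [-2.87, 2.87], [-0.86, 2.18], [0.17, 2.46], [-1.51, 4.65], [0.06, 2.69], [-2.65, 2.65]. Speed limits (rad/s): [2.57, 2.57, 3.01, 3.14, 3.14, 3.14].

INTERFACE

Orientations are given as a unit quaternion [w, x, y, z].
In Python, from workcell import arm gives the robot as it stands.
- The arm moves only by the tool servo_tool, never from a script. Its arguments are lists of equal length, an entry for each row: "travel": the shift along the tool's x, y, z scaled (see below), a list of three; "rot": the turn, a rotation vector about the tool's x, y, z scaled (see below), a list of three; "fingers": the opening, from -1 (shut) to 1 (fully open), so that 0 is half open. In form: {"travel": [[tx, ty, tz], ...], "rot": [[ax, ay, az], ...], "fingers": [fingers, ...]}. A call has 1 to 8 rows; each row is the pose to reach, as a shift and turn from the pose commanded when the call began, along the tool's axes at that moment; what a row does not reach only later rows make up. The controller multiplies each number of a shift by 0.8 m and each number of a turn by 1.5 rad. A row lasts 1/12 s, in which the tool goes at most 41.7 mm and 7.16 degrees, less where a joint would pass 70% of its speed; a pose out of reach is approached as far as the arm can. A call with a number of a shift or a turn outside -1 to 1 is refused whole. A call with a gripper value outside its range is refused whole. The fingers move at their own pace and stop on an object; "force" is the grip in N (left out, the last holds). Time passes only in rows, so rows that repeat a pose let the fingers close. It gives the time, the measured TCP pose, the force, the opening and the grip force at its end, in the units of the state.
- arm.observe(): the state, without advancing time (a new reading comes with each control period).
- arm.snapshot(name): name is "scene" or "top" or "wrist"; returns a dict with "pixels" (400x640x3 uint8, blue, green, red), "camera_matrix" (3x3 intrinsics, pixels), "dist" ([k1, k2, p1, p2, k3] as OpenCV has them; the pictures are not rectified), "R" (3x3) and "t" (3): a world point X has camera coordinates R X + t. Camera axes: x right, y down, z forward; pixel columns grow to the right and rows downward; lengths in mm; the calibration is good to about 2 mm. A picture is of the moment at which its call begins. There is no depth.
- arm.sign_off(): hands the job in; it is judged then, once.
Trained networks look in a picture, given as the dict that the camera call returned (one of the last four; its "shot" number tells which), for a name from the list of things; names that differ only in an ending like _2 or _b are one class to them, and where a whole thing is asked for, a point or a joint stands for the part that bears it (a point fixed in the world has none). Each returns a list of dicts, best first, with "confidence" (0 to 1); they miss things now and then, are a little off and sometimes report something else, mostly with a low value. They report only what shows in the picture. A call takes as long as a camera call.
- arm.look_for(picture, target): "at" ([column, row] in pixels, amid what is visible of it).
- arm.silhouettes(picture, target): "pixels" (400x640 bool, what is visible of it) and "at" ([column, row] in pixels, amid what is visible of it).
- arm.landmark_of(picture, target): "at" ([column, row] in pixels: a listed point, or the origin of a listed thing).
The state is a dict: "clock": time; "q": joint angles; "qvel": joint speeds; "effort": joint torques, N m; "ee_pos": TCP position; "eef_rot": TCP orientation; "ft_force": force on the tool from outside, world axes, zero at the start; "torque": the same for the moment, N m; "width": finger opening in mm; "gripper_force": force on a finger pad.
Only numpy, scipy, OpenCV 4.12 (cv2) and the standard library are available. Lean on these libraries where they do the work, as an engineer would, in place of code of your own. Each camera call takes 0.05 s, during which the arm holds its last target. There are 200 camera calls.

TASK

On the dispensing stand, bring the first column of wells under the three-nozzle head: pull the spring index knob up out of its notch, slide the plate carriage one notch towards the head and let the knob drop fully home in the next notch. Then swing the head's hand lever down into the middle notch of its quadrant (the long mark: dispensing height) and leave it there, without letting it go on to the bottom notch. The plate stays seated in its carriage and everything else on the bench stays where it is.

Things in the scene. Friction and masses are not known exactly. Their poses are not given: they have to be found in the camera images.
- stage: the dispensing stand's fixed base: aluminium plate 270 mm (x, from -150 to +120) by 350 mm (y), deck 12 mm above the bench. Origin on the bench under the plate's middle at the start; +x away from the robot, y the sliding direction, z up. Two columns stand at x = +88 mm, y = +65 and -65 mm: the three-nozzle head and a post with an amber bottle, 184 mm high; which is at which end varies.
- bar_mid (a point): middle of the top of the notched steel index bar on the base's front edge (base's x = -125, y = 0, 22 mm above the bench); five notches at y = -52, -26, 0, 26, 52 mm
- carriage (a joint): position of the plate carriage along the base's y, m: 0 at the start (middle notch), positive towards the base's +y; notches every 0.026, with about 0.8 mm of play in each. It slides with about 2 N of friction, only while the index pin is out of its notch.
- index_knob (a point): middle of the black knurled knob of the index plunger, 28 mm across, 22 mm high, axis vertical. At home it is 65 mm above the bench, at the base's x = -125 mm. It moves with the carriage, on whose flat tongue (36 mm wide in y, top 21 mm below the knob's underside) it stands over a 20 mm wide threaded sleeve.
- plunger (a joint): how far the knob and its pin (8 mm thick, round end) are pulled up, m: 0 fully home in a notch, 0.014 at the stop. The pin is 8 mm deep: from 9 mm up the carriage is free. Its spring pushes down with 5 N at home, 9 N at the stop. Let down within about 2 mm of a notch it centres itself; between notches it rides on the bar, 8 mm up.
- nest (a point): middle of the carriage's floor on which the plate stands, 33 mm above the bench; moves with the carriage
- plate_mid (a point): middle of the clear 12-well plate, 86 mm (base's x) by 128 mm (y), 20 mm high, loose but held by the 5 mm rims of its carriage; 10 mm above the nest, z up. Four columns of three wells, 26 mm apart, the outermost 39 mm from the middle
- nozzle_tip (a point): tip of the middle one of the head's three nozzles, which stand in a row along the base's x, 26 mm apart, the middle one at the base's x = 0, y = +65 or -65 mm. 74 mm above the bench with the head raised, 17 mm lower at dispensing height
- lever_ball (a point): centre of the black ball, 28 mm across, on the end of the head's hand lever (10 mm rod). The lever lies in the vertical plane of the nozzle row, above it; the ball is 135 mm from the pivot towards the robot (base's -x) and sinks as the lever is swung down
- lever_pivot (a point): the lever's pivot on top of the head's column, 190 mm above the bench; its axis runs along the base's y
- lever (a joint): angle of the lever, rad, growing downwards: 0 top notch (head raised, lever 0.45 above the level), 0.45 middle notch (level), 0.90 bottom notch. A spring roller clicks into the notches of the quadrant at the pivot: about 5 N on the ball to leave one, 1 N between them. It pulls the lever in when let go within 0.04 of a notch; elsewhere the lever stays where it is left.
- mortar_mid (a point): white porcelain mortar, 112 mm across, 55 mm high, with its pestle in it; point on its axis 28 mm up
- beaker_mid (a point): glass beaker, 52 mm across, 70 mm high; point at its middle
- rack_mid (a point): blue tube rack, 225 x 85 x 42 mm high; point at its middle
- tip_box_mid (a point): open box of yellow pipette tips, 85 x 122 mm, 61 mm high; point 25 mm up
- pipette_mid (a point): white hand pipette lying on the bench, 250 mm long, 26 mm thick; point near its middle
- conical_mid (a point): capped conical tube lying on the bench, 112 mm long, 21 mm thick; point at its middle
- marker_mid (a point): marker pen lying on the bench, 135 mm long, 12 mm thick; point at its middle
- vial_mid (a point): small glass vial, 25 mm across, 45 mm high, standing on a front corner of the stand's base plate; point at its middle

How it is judged (in metres and radians):
On the way, in this order (a step that is already met when the one before it is completed fails the run):
1. the index knob is pulled up clear of the start notch, the head still raised (value of joint plunger above 0.007 m and value of joint carriage between -0.006 and 0.006 m and value of joint lever below 0.12 rad), for 0.1 s.
2. the carriage stands one notch towards the head with the knob fully home, the head still raised (((y of nozzle_tip in the frame of stage above 0 m and value of joint carriage between 0.0235 and 0.0285 m) or (y of nozzle_tip in the frame of stage below 0 m and value of joint carriage between -0.0285 and -0.0235 m)) and value of joint plunger below 0.002 m and value of joint lever below 0.12 rad), for 0.3 s.
3. the lever is in the middle notch, the carriage still locked one notch on (((y of nozzle_tip in the frame of stage above 0 m and value of joint carriage between 0.0235 and 0.0285 m) or (y of nozzle_tip in the frame of stage below 0 m and value of joint carriage between -0.0285 and -0.0235 m)) and value of joint plunger below 0.002 m and value of joint lever between 0.39 and 0.51 rad), for 0.3 s.
At the end, for the whole second after the job is handed in: The carriage is one notch (26 mm, within 2.5) from its start towards the head, the index knob fully home (within 2 mm), the lever at rest in the middle notch (0.45 rad, within 0.06), the plate flat in its carriage (its middle within 16 mm of the nest's, normally 10; tilt under 0.06 rad) (all of step 3 and velocity of joint lever between -0.05 and 0.05 rad/s and velocity of joint carriage between -0.01 and 0.01 m/s and distance between plate_mid and nest below 0.016 m and angle between plate_mid's own z axis and vertical below 0.06 rad); the robot touches nothing.
It fails at once if the lever goes down to the bottom notch (past 0.75 rad) (value of joint lever above 0.75 rad).
It fails at once if a bystander on the bench is moved by more than 20 mm (distance of any of mortar_mid, beaker_mid, rack_mid, tip_box_mid, pipette_mid, conical_mid, marker_mid, vial_mid from where it was at the start of the episode above 0.02 m).
It also fails if it takes over 48 s, if anything falls off the work surface, if the arm or the gripper's body presses on something with over 40 N, if the wrist force passes 120 N, or if a joint passes its speed limit or range.

## Working session

There is one attempt and no reset: what is moved stays moved. The work goes in short steps, Python scripts to look and compute and a tool call to move; the robot and the scene stay as the last step left them, time stands still between calls to the robot, and variables do not carry over. Pictures are saved under pics/ and viewed, at most 10 in all, crops included, and the job is handed in when it is done.

Besides the shell and the picture viewer there is one more tool, called after "Request:" by a JSON object that holds its "method" and its "body", one argument or row to a line. servo_tool: Moves the arm, as the interface text tells. Shifts and turns lie within -1 to 1; 1 stands for 0.8 m of shift or 1.5 rad of turn. Its arguments: {"type":"object","properties":{"travel":{"type":"array"},"rot":{"type":"array"},"fingers":{"type":"array"},"force":{"type":"number"}},"required":["travel","rot","fingers"]}

```bash
mkdir -p pics
cat > h.py <<'E'
import numpy as np, cv2
from scipy.spatial.transform import Rotation as Rn
from workcell import arm
def ray(p,uv):
    K=np.array(p["camera_matrix"]);R=np.array(p["R"]);t=np.array(p["t"]).ravel()
    n=cv2.undistortPoints(np.array([[uv]],float),K,np.array(p["dist"],float))[0,0]
    d=R.T@np.array([n[0],n[1],1]);return -R.T@t,d
def atz(p,uv,z):
    o,d=ray(p,uv);return o+d*(z-o[2])/d[2]
def tri(obs):
    A=np.zeros((3,3));b=np.zeros(3)
    for p,uv in obs:
        o,d=ray(p,uv);d=d/np.linalg.norm(d);M=np.eye(3)-np.outer(d,d);A+=M;b+=M@o
    return np.linalg.solve(A,b)
def rel(target):
    """shift in tool axes, scaled, from the current TCP to the world target"""
    s=arm.observe();q=s["eef_rot"];R=Rn.from_quat([q[1],q[2],q[3],q[0]])
    return R.inv().apply(np.array(target)-s["ee_pos"])/800
E
python3 - <<'E'
from h import *
S={}
for n in("scene","top"):
    S[n]=arm.snapshot(n);cv2.imwrite(f"pics/{n}0.png",S[n]["pixels"])
Z=dict(stage=0,bar_mid=22,index_knob=65,nest=33,plate_mid=43,nozzle_tip=74,lever_ball=None,lever_pivot=190,vial_mid=34)
for k,z in Z.items():
    o=[]
    for n in S:
        r=arm.landmark_of(S[n],k)
        if r:
            o.append((S[n],r[0]["at"]));print(k,n,np.round(r[0]["at"]),round(r[0]["confidence"],2),np.round(atz(S[n],r[0]["at"],z)) if z is not None else "")
    if len(o)==2:print("   tri",np.round(tri(o),1))
s=arm.observe();print(s["ee_pos"],s["eef_rot"],s["clock"],s["width"])
E
```

```text
stage scene [308. 230.] 0.63 [562. -59.   0.]
bar_mid scene [329. 204.] 0.75 [ 449. -103.   22.]
bar_mid top [338. 222.] 0.97 [447. -92.  22.]
   tri [449.7 -94.8  29.5]
index_knob scene [331. 194.] 0.53 [ 442. -105.   65.]
index_knob top [431. 241.] 0.55 [ 373. -427.   65.]
   tri [ 321.8 -436.8 -265.4]
nest top [328. 194.] 0.66 [553. -57.  33.]
plate_mid scene [308. 223.] 0.73 [564. -53.  43.]
plate_mid top [332. 192.] 0.6 [557. -71.  43.]
   tri [557.8 -69.6  21.7]
nozzle_tip scene [324. 226.] 0.63 [539.   5.  74.]
nozzle_tip top [308. 192.] 0.39 [556.  17.  74.]
   tri [550.4  18.   95.9]
lever_ball scene [307. 216.] 0.71 
lever_ball top [310. 204.] 0.73 
   tri [541.6 -15.3  99.1]
lever_pivot scene [305. 217.] 0.86 [618.  30. 190.]
lever_pivot top [302. 169.] 0.82 [618.  31. 190.]
   tri [617.9  30.7 190.7]
vial_mid scene [368. 222.] 0.56 [391.  44.  34.]
vial_mid top [305. 237.] 0.5 [394.  30.  34.]
   tri [390.4  34.4  25. ]
[ 189.19784579 -569.40121738  247.64139993] [-3.72530985e-06  9.87164787e-01  1.59704988e-01  4.44649733e-06] 1.0 87.97064708074384
```

View pics/scene0.png

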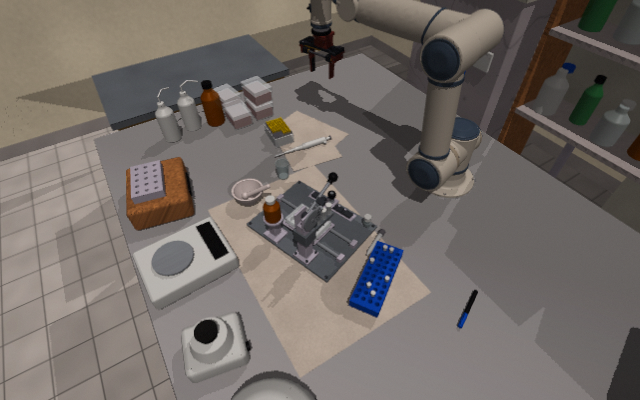

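View pics/top0.png

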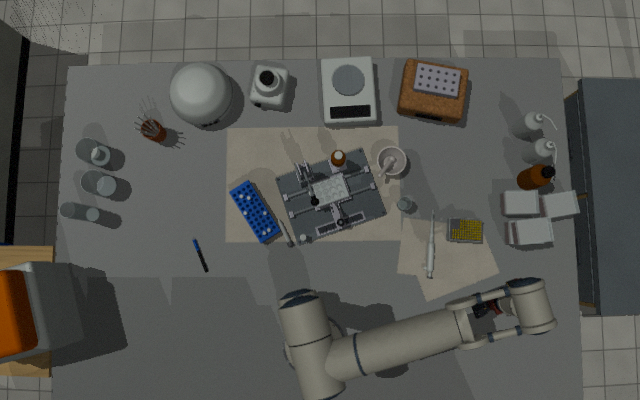

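The scene view shows the stand around (310,230): the head with its lever ball near (333,177), the amber bottle at (271,210) and the vial at (367,219). In the top view the stand is around (330,195), the head at (302,170), i.e. the world +y side, and the bottle at (338,158). I'll zoom in to check.

Run:
```python
import cv2,numpy as np
a=cv2.imread("pics/scene0.png")[160:290,240:400];b=cv2.imread("pics/top0.png")[140:250,265:400]
a=cv2.resize(a,(480,390),interpolation=3);b=cv2.resize(b,(478,390),interpolation=3)
a=cv2.resize(a,(400,325));b=cv2.resize(b,(399,325))
cv2.imwrite("pics/z.png",np.hstack([a,b]))
```

```text
(no output)
```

View pics/z.png

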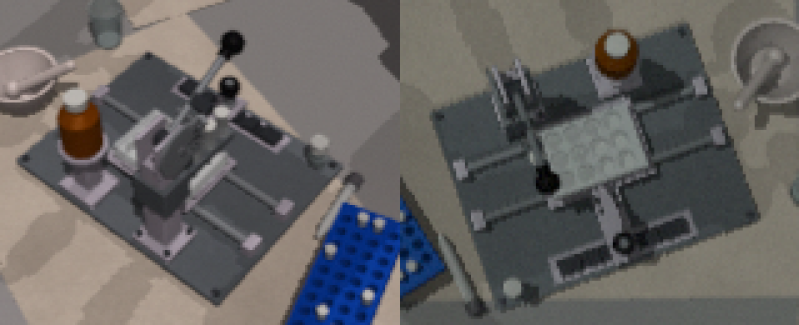

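In the zoom, the ball is at (333,177) in the scene view and (315,202) in the top view, and the knob at (332,194) and (341,223). The base corners show clearly in the top view.

Run:
```python
from h import *
S={n:arm.snapshot(n) for n in("scene","top")}
T=lambda x,y:[(x-400)*.338+265,y*.338+140]
print("ball",tri([(S["scene"],[332.8,177.2]),(S["top"],T(547,182))]),atz(S["top"],T(547,182),248.7))
print("knob",tri([(S["scene"],[331.6,194.4]),(S["top"],T(624,244))]),atz(S["top"],T(624,244),65))
c=np.array([atz(S["top"],T(*p),12) for p in((433,117),(688,27),(757,215),(503,308))]);print(c.round())
# far-left(+x,+y), far-right(+x,-y), near-right(-x,-y), near-left(-x,+y)
L=np.array([(120,175),(120,-175),(-150,-175),(-150,175)],float)
lm=[L,c[:,:2]]
ob=list(zip(L,c[:,:2]))
piv=(617.9,30.7);ob+= [(np.array((88,65.)),np.array(piv))]*2
k=atz(S["top"],T(624,244),65)[:2];ob+=[(np.array((-125,0.)),k)]*2
b=atz(S["top"],T(547,182),248.7)[:2];ob+=[(np.array((88-121.6,65.)),b)]*2
A=np.array([o[0] for o in ob]);B=np.array([o[1] for o in ob])
a0,b0=A.mean(0),B.mean(0);H=(A-a0).T@(B-b0);yaw=np.arctan2(H[0,1]-H[1,0],H[0,0]+H[1,1])
R=np.array([[np.cos(yaw),-np.sin(yaw)],[np.sin(yaw),np.cos(yaw)]]);o=b0-R@a0
print("yaw",yaw,"origin",o);print((A@R.T+o-B).round(1))
for n,p in dict(knob=(-125,0),ball=(-33.6,65),ball_mid=(-47,65),knob2=(-125,26),vial=(-140,165)).items():print(n,(R@p+o).round(1))
```

```text
ball [498.13137423 -12.69333951 248.02926045] [498.83164261 -13.31350036 248.7       ]
knob [ 442.26423567 -100.76527484   66.66081225] [ 442.9483853  -101.24964202   65.        ]
[[ 612.  138.   12.]
 [ 725. -189.   12.]
 [ 481. -271.   12.]
 [ 368.   50.   12.]]
yaw 0.34035304786474707 origin [558.18904653 -61.75786854]
[[ 0.9  4.9]
 [ 5.1  2.8]
 [-5.9 -5.7]
 [-9.9  2.9]
 [ 1.5 -1.8]
 [ 1.5 -1.8]
 [-2.6 -2.2]
 [-2.6 -2.2]
 [ 6.   1.6]
 [ 6.   1.6]]
knob [ 440.4 -103.5]
ball [504.8 -11.7]
ball_mid [492.2 -16.2]
knob2 [431.7 -79. ]
vial [371.1  47. ]
```

```bash
python3 -c "
from h import *
print(rel([442,-102,200]))"
```

```text
[ 0.48410332 -0.45485568  0.05954686]
```

Request:
{"method": "servo_tool", "body": {
  "travel": [
    [0.2,-0.19,0.02],
    [0.242,-0.228,0.03],
    [0.242,-0.228,0.03],
    [0.242,-0.228,0.03],
    [0.242,-0.228,0.03],
    [0.242,-0.228,0.03],
    [0.242,-0.228,0.03],
    [0.242,-0.228,0.03]
  ],
  "rot": [
    [0,0,0],
    [0,0,0],
    [0,0,0],
    [0,0,0],
    [0,0,0],
    [0,0,0],
    [0,0,0],
    [0,0,0]
  ],
  "fingers": [0.4,0.4,0.4,0.4,0.4,0.4,0.4,0.4],
  "force": 30
}}

```text
clock: 1.77
ee_pos: [316.9, -332.4, 223.8]
eef_rot: [-0.0, 0.987, 0.162, 0.001]
ft_force: [-0.2, -0.4, -0.2]
width: 61.6
gripper_force: 0.0
```

Request:
{"method": "servo_tool", "body": {
  "travel": [
    [0.242,-0.227,0.03],
    [0.242,-0.227,0.03],
    [0.242,-0.227,0.03],
    [0.242,-0.227,0.03],
    [0.242,-0.227,0.03],
    [0.242,-0.227,0.03],
    [0.242,-0.227,0.03],
    [0.242,-0.227,0.03]
  ],
  "rot": [
    [0,0,-0.01],
    [0,0,-0.01],
    [0,0,-0.01],
    [0,0,-0.01],
    [0,0,-0.01],
    [0,0,-0.01],
    [0,0,-0.01],
    [0,0,-0.01]
  ],
  "fingers": [0.4,0.4,0.4,0.4,0.4,0.4,0.4,0.4]
}}

```text
clock: 2.43
ee_pos: [443.0, -99.8, 199.1]
eef_rot: [-0.0, 0.986, 0.169, -0.0]
ft_force: [-0.2, -0.4, 0.6]
width: 61.5
gripper_force: 0.0
```

Run:
```python
from h import *
s=arm.observe();print(s["clock"],s["ee_pos"],s["eef_rot"],s["width"])
W=arm.snapshot("wrist");cv2.imwrite("pics/w1.png",W["pixels"])
for k,z in(("index_knob",65),("bar_mid",22),("lever_ball",249)):
    for r in arm.landmark_of(W,k)[:2]:print(k,r["at"],r["confidence"],atz(W,r["at"],z))
    for r in arm.silhouettes(W,k)[:2]:
        v,u=np.nonzero(r["pixels"]);print(" sil",r["at"],r["confidence"],u.min(),u.max(),v.min(),v.max(),len(u))
```

```text
2.4333 [442.97010043 -99.80194746 199.09246263] [-4.62270311e-04  9.85585757e-01  1.69175852e-01 -1.81432502e-04] 61.524485186874244
index_knob [324.4, 199.7] 0.68 [ 443.8747976  -106.76112327   65.        ]
 sil [322.9, 198.6] 0.58 306 336 184 213 713
 sil [42.5, 64.7] 0.29 0 127 0 163 9770
bar_mid [318.4, 185.5] 0.83 [446.47924492 -99.7463125   22.        ]
 sil [342.9, 123.8] 0.72 152 494 0 212 46891
 sil [325.3, 198.9] 0.66 306 336 183 212 733
lever_ball [110.8, 90.1] 0.72 [498.9021799  -17.57476757 249.        ]
 sil [107.7, 78.3] 0.55 46 160 0 136 11162
```

View pics/w1.png

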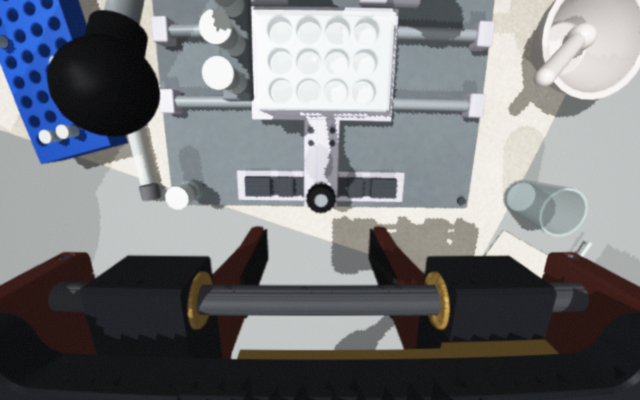

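The wrist view looks straight at the stand: knob at (321,198), index bar level at row 187, and the ball's black blob at (104,75) on the left. The yaw is aligned.

Run:
```python
from h import *
W=arm.snapshot("wrist")
k=atz(W,[321,198.5],70);print(k,atz(W,[103,76],249))
# yaw check with bar ends
a,b=atz(W,[240,187],22),atz(W,[404,187],22);print(a,b,np.arctan2(*( (a-b)[[1,0]]))-np.pi/2, np.linalg.norm(a-b))
print(rel([k[0],k[1],71]))
```

```text
[ 443.60715406 -106.46442221   70.        ] [501.02522239 -17.90726745 249.        ]
[414.85384471 -21.45691635  22.        ] [ 474.82877584 -194.3596714    22.        ] 0.3338844711341018 183.0091666221706
[0.00099054 0.00478429 0.16105038]
```

Run:
```python
from h import *
W=arm.snapshot("wrist");s=arm.observe();q=s["eef_rot"];R=Rn.from_quat([q[1],q[2],q[3],q[0]])
for dz in(0,25,60,129):
    X=R.apply([0,0,dz])+s["ee_pos"]
    uv=cv2.projectPoints(X.reshape(1,3),cv2.Rodrigues(np.array(W["R"]))[0],np.array(W["t"],float),np.array(W["camera_matrix"]),np.array(W["dist"],float))[0]
    print(dz,uv.ravel())
g=cv2.cvtColor(W["pixels"],6);print(g[240,225:300:2],g[240,340:415:2])
```

```text
0 [316.39890929 263.50540429]
25 [316.56774672 243.96430945]
60 [316.73891747 224.2077403 ]
129 [316.9535309  199.51326451]
[196 195 194 196 195 194 195 194 192 124  42  37  35  36  37  34  27  19
  14  12  16 101 191 194 196 193 195 196 195 195 196 194 196 195 196 196
 197 194] [141 140 145 147 148 144 144 148 149 148 149 148 147 141 124  36  16  19
  19  34  37  37  37  37  38  38  51 123 143 145 146 147 146 147 147 150
 145 150]
```

Request:
{"method": "servo_tool", "body": {
  "travel": [
    [0.001,0.003,0.05],
    [0.001,0.003,0.09],
    [0.001,0.003,0.13],
    [0.001,0.003,0.16],
    [0.001,0.003,0.16],
    [0.001,0.003,0.16]
  ],
  "rot": [
    [0,0,0],
    [0,0,0],
    [0,0,0],
    [0,0,0],
    [0,0,0],
    [0,0,0]
  ],
  "fingers": [0.4,0.4,0.4,0.4,0.2,0]
}}

```text
clock: 3.38
ee_pos: [442.5, -104.0, 70.9]
eef_rot: [-0.001, 0.986, 0.167, -0.001]
ft_force: [-0.3, -0.4, 0.2]
width: 51.7
gripper_force: 0.0
```

Run:
```python
from h import *
s=arm.observe();print(s["clock"],s["ee_pos"],s["ft_force"],s["width"])
W=arm.snapshot("wrist");cv2.imwrite("pics/w2.png",W["pixels"])
```

```text
3.3833 [ 442.52012227 -103.97384298   70.92151027] [-0.32428166 -0.39389778  0.21830965] 51.69218023012507
```

View pics/w2.png

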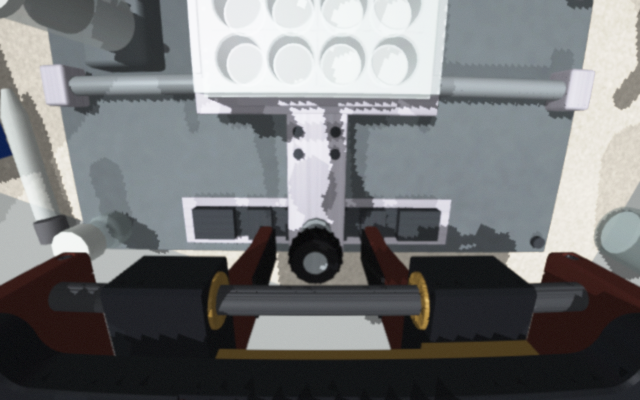

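The knob sits between the fingers at (315,255), about 2 mm towards +y off the jaw centre (319). I'll shift and close.

Request:
{"method": "servo_tool", "body": {
  "travel": [
    [0,-0.002,0],
    [0,-0.002,0],
    [0,-0.002,0],
    [0,-0.002,0],
    [0,-0.002,0],
    [0,-0.002,0],
    [0,-0.002,0],
    [0,-0.002,0]
  ],
  "rot": [
    [0,0,0],
    [0,0,0],
    [0,0,0],
    [0,0,0],
    [0,0,0],
    [0,0,0],
    [0,0,0],
    [0,0,0]
  ],
  "fingers": [0,-0.3,-0.6,-0.6,-0.6,-0.6,-0.6,-0.6],
  "force": 30
}}

```text
clock: 4.1
ee_pos: [443.5, -102.5, 72.9]
eef_rot: [0.0, 0.986, 0.167, 0.001]
ft_force: [-0.4, 0.7, 6.2]
width: 26.5
gripper_force: 30.0
```

Request:
{"method": "servo_tool", "body": {
  "travel": [
    [0,0,-0.005],
    [0,0,-0.01],
    [0,0,-0.014],
    [0,0,-0.014],
    [0,0,-0.014],
    [0,0,-0.014]
  ],
  "rot": [
    [0,0,0],
    [0,0,0],
    [0,0,0],
    [0,0,0],
    [0,0,0],
    [0,0,0]
  ],
  "fingers": [-0.6,-0.6,-0.6,-0.6,-0.6,-0.6]
}}

```text
clock: 4.6
ee_pos: [443.2, -102.0, 81.5]
eef_rot: [-0.0, 0.986, 0.167, 0.0]
ft_force: [7.1, 0.5, -7.5]
width: 26.6
gripper_force: 30.0
```

Request:
{"method": "servo_tool", "body": {
  "travel": [
    [0,0,-0.003],
    [0,0,-0.003],
    [0,0,-0.003],
    [0,0,-0.003]
  ],
  "rot": [
    [0,0,0],
    [0,0,0],
    [0,0,0],
    [0,0,0]
  ],
  "fingers": [-0.6,-0.6,-0.6,-0.6]
}}

```text
clock: 4.93
ee_pos: [443.2, -101.8, 83.7]
eef_rot: [-0.001, 0.986, 0.167, 0.0]
ft_force: [6.6, 0.6, -9.4]
width: 26.5
gripper_force: 30.0
```

Request:
{"method": "servo_tool", "body": {
  "travel": [
    [0,-0.006,0],
    [0,-0.013,0],
    [0,-0.02,0],
    [0,-0.027,0],
    [0,-0.0325,0],
    [0,-0.0325,0],
    [0,-0.0325,0],
    [0,-0.0325,0]
  ],
  "rot": [
    [0,0,0],
    [0,0,0],
    [0,0,0],
    [0,0,0],
    [0,0,0],
    [0,0,0],
    [0,0,0],
    [0,0,0]
  ],
  "fingers": [-0.6,-0.6,-0.6,-0.6,-0.6,-0.6,-0.6,-0.6]
}}

```text
clock: 5.6
ee_pos: [434.6, -76.5, 83.7]
eef_rot: [-0.001, 0.986, 0.168, 0.0]
ft_force: [7.2, 3.6, -9.3]
width: 26.4
gripper_force: 30.0
```

Request:
{"method": "servo_tool", "body": {
  "travel": [
    [0,0,0.004],
    [0,0,0.008],
    [0,0,0.012],
    [0,0,0.0145],
    [0,0,0.0145],
    [0,0,0.0145]
  ],
  "rot": [
    [0,0,0],
    [0,0,0],
    [0,0,0],
    [0,0,0],
    [0,0,0],
    [0,0,0]
  ],
  "fingers": [-0.6,-0.6,-0.6,-0.6,-0.6,-0.6]
}}

```text
clock: 6.1
ee_pos: [434.8, -77.0, 73.0]
eef_rot: [-0.001, 0.986, 0.167, 0.001]
ft_force: [6.3, 3.5, -3.8]
width: 26.9
gripper_force: 30.0
```

Request:
{"method": "servo_tool", "body": {
  "travel": [
    [0,0,0],
    [0,0,0],
    [0,0,0],
    [0,0,0],
    [0,0,0],
    [0,0,0]
  ],
  "rot": [
    [0,0,0],
    [0,0,0],
    [0,0,0],
    [0,0,0],
    [0,0,0],
    [0,0,0]
  ],
  "fingers": [-0.2,0.1,0.3,0.3,0.3,0.3]
}}

```text
clock: 6.6
ee_pos: [434.3, -77.9, 73.7]
eef_rot: [0.0, 0.986, 0.167, -0.0]
ft_force: [0.0, 0.0, 0.1]
width: 56.8
gripper_force: 0.0
```

Run:
```python
from h import *
s=arm.observe();print(s["clock"],s["ee_pos"],s["ft_force"],s["width"])
W=arm.snapshot("wrist");cv2.imwrite("pics/w3.png",W["pixels"])
```

```text
6.6 [434.258171   -77.92812349  73.73658646] [0.00809821 0.0111921  0.10481349] 56.80040686648632
```

View pics/w3.png

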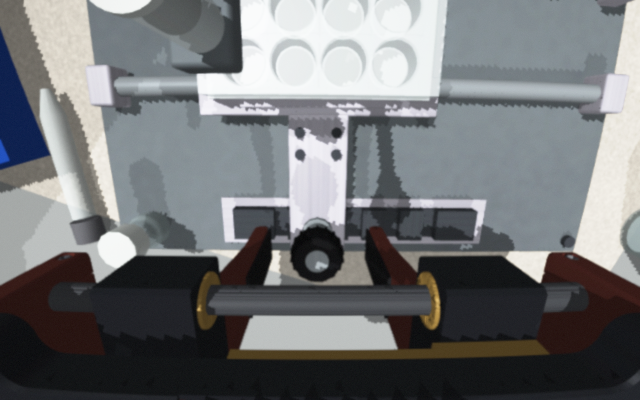

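The carriage has moved one notch under the knob: the plate and knob are shifted against the bar, and the knob at (317,255) sits free between the fingers. I'll back off, rise and close the fingers.

Request:
{"method": "servo_tool", "body": {
  "travel": [
    [0,0,-0.05],
    [-0.03,0,-0.09],
    [-0.06,0,-0.14],
    [-0.06,0,-0.19],
    [-0.06,0,-0.24],
    [-0.06,0,-0.29],
    [-0.06,0,-0.3],
    [-0.06,0,-0.3]
  ],
  "rot": [
    [0,0,0],
    [0,0,0],
    [0,0,0],
    [0,0,0],
    [0,0,0],
    [0,0,0],
    [0,0,0],
    [0,0,0]
  ],
  "fingers": [0.3,0.3,0.3,0,-0.3,-0.6,-1,-1]
}}

```text
clock: 7.32
ee_pos: [389.7, -94.0, 317.5]
eef_rot: [0.002, 0.986, 0.167, 0.003]
ft_force: [-0.2, 0.4, -0.1]
width: 27.0
gripper_force: 0.0
```

Run:
```python
from h import *
s=arm.observe();print(s["clock"],s["ee_pos"],s["ft_force"],s["width"])
W=arm.snapshot("wrist");cv2.imwrite("pics/w4.png",W["pixels"]);print(-np.array(W["R"]).T@np.array(W["t"]).ravel())
S=arm.snapshot("scene")
for n,p,in(("w",W),("s",S)):
  for k in("lever_ball","index_knob"):
    r=arm.landmark_of(p,k);
    if r:print(n,k,r[0]["at"],r[0]["confidence"],atz(p,r[0]["at"],249 if k[0]=="l" else 65))
print(rel([500,-13,310]))
```

```text
7.3167 [389.69735856 -93.97025357 317.52626094] [-0.24683669  0.40723873 -0.13089685] 26.995474080601998
[455.46188542 -70.84514014 453.34409113]
w lever_ball [258.2, 34.1] 0.95 [497.14404733 -16.5468849  249.        ]
w index_knob [315.8, 140.2] 0.83 [436.37874566 -76.68307135  65.        ]
s lever_ball [334.2, 180.3] 0.78 [501.54406231   1.44220583 249.        ]
s index_knob [336.5, 200.7] 0.41 [442.92333646 -68.37228831  65.        ]
[ 0.16458523 -0.0490661   0.00145352]
```

View pics/w4.png

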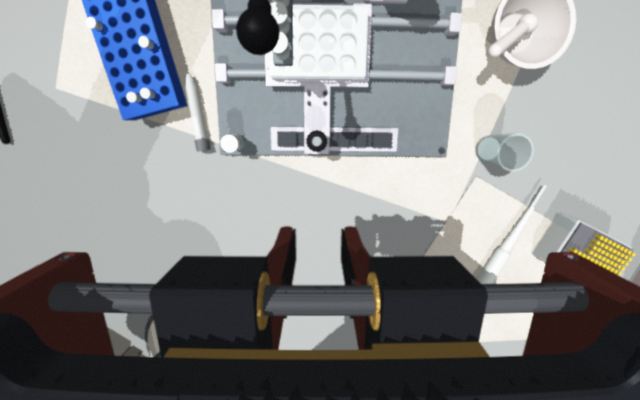

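The knob at (317,140) is one notch (about 18 px) left of the bar's middle (335). The ball is at (258,30), at about (498,-14). Next I move over it.

Request:
{"method": "servo_tool", "body": {
  "travel": [
    [0.04,-0.01,0],
    [0.08,-0.025,0],
    [0.12,-0.04,0],
    [0.162,-0.049,0.005],
    [0.162,-0.049,0.01],
    [0.162,-0.049,0.01],
    [0.162,-0.049,0.01]
  ],
  "rot": [
    [0,0,0],
    [0,0,0],
    [0,0,0],
    [0,0,0],
    [0,0,0],
    [0,0,0],
    [0,0,0]
  ],
  "fingers": [-1,-1,-1,-1,-1,-1,-1]
}}

```text
clock: 8.2
ee_pos: [497.9, -14.0, 304.3]
eef_rot: [-0.0, 0.986, 0.167, -0.002]
ft_force: [1.0, 0.2, 0.3]
width: 0.9
gripper_force: 0.0
```

Run:
```python
from h import *
s=arm.observe();print(s["clock"],s["ee_pos"],s["ft_force"],s["width"])
W=arm.snapshot("wrist");cv2.imwrite("pics/w5.png",W["pixels"])
```

```text
8.2 [497.89546292 -13.97209553 304.2758972 ] [0.96787601 0.20920902 0.3149926 ] 0.8879964668546626
```

View pics/w5.png

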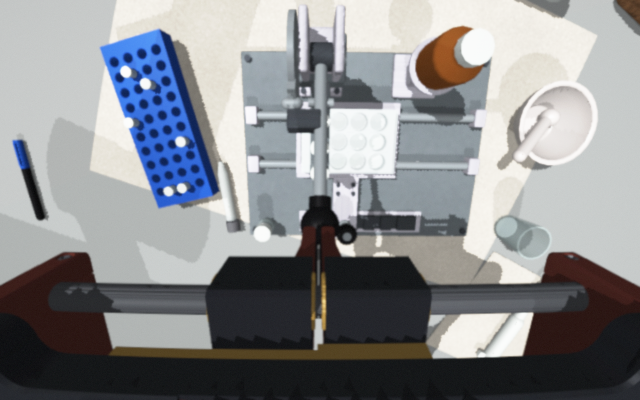

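The ball at (319,218) lies under the closed fingertips in the lever's plane. I'll press down along its arc.

Request:
{"method": "servo_tool", "body": {
  "travel": [
    [0,0,0.012],
    [-0.001,0,0.022],
    [-0.003,0,0.032],
    [-0.006,0,0.042],
    [-0.009,0,0.052],
    [-0.011,0,0.062],
    [-0.013,0,0.07],
    [-0.013,0,0.07]
  ],
  "rot": [
    [0,0,0],
    [0,0,0],
    [0,0,0],
    [0,0,0],
    [0,0,0],
    [0,0,0],
    [0,0,0],
    [0,0,0]
  ],
  "fingers": [-1,-1,-1,-1,-1,-1,-1,-1]
}}

```text
clock: 8.92
ee_pos: [487.8, -17.6, 247.6]
eef_rot: [-0.0, 0.986, 0.167, -0.001]
ft_force: [-0.3, 0.0, -0.7]
width: 0.5
gripper_force: 0.0
```

Request:
{"method": "servo_tool", "body": {
  "travel": [
    [-0.001,0,0.007],
    [-0.002,0,0.014],
    [-0.003,0,0.02],
    [-0.003,0,0.0235],
    [-0.003,0,0.0235],
    [-0.003,0,0.0235]
  ],
  "rot": [
    [0,0,0],
    [0,0,0],
    [0,0,0],
    [0,0,0],
    [0,0,0],
    [0,0,0]
  ],
  "fingers": [-1,-1,-1,-1,-1,-1]
}}

```text
clock: 9.42
ee_pos: [486.4, -18.0, 230.5]
eef_rot: [-0.0, 0.986, 0.167, -0.0]
ft_force: [0.1, 0.4, -0.3]
width: 0.3
gripper_force: 0.0
```

Run:
```python
from h import *
s=arm.observe();print(s["clock"],s["ee_pos"],s["ft_force"],s["width"])
W=arm.snapshot("wrist");S=arm.snapshot("scene");T=arm.snapshot("top")
o=[]
for p in(W,S,T):
    r=arm.landmark_of(p,"lever_ball")
    if r:print(r[0]["at"],r[0]["confidence"]);o.append((p,r[0]["at"]))
print(tri(o))
a=cv2.resize(S["pixels"][160:290,240:400],(400,325),interpolation=3)
b=cv2.resize(W["pixels"],(400,250),interpolation=3);b=cv2.copyMakeBorder(b,0,75,0,0,0)
cv2.imwrite("pics/p6.png",np.hstack([a,b]))
```

```text
9.4167 [486.38680579 -18.03656861 230.49188269] [ 0.06596688  0.41200642 -0.32248343] 0.3331939222915341
[319.8, 237.9] 0.83
[337.2, 189.8] 0.6
[476.1732036  -22.37982001 174.36724789]
```

View pics/p6.png

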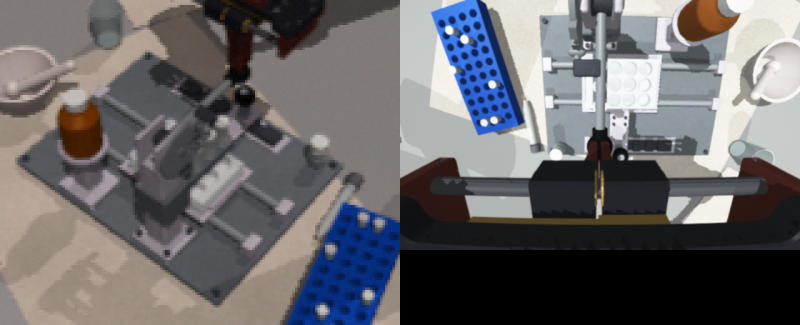

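In the left crop the ball is right under the fingertip at about (237,77), i.e. scene pixel (335,191). There is no contact force, so the lever has probably clicked in. I'll lift off and verify.

Request:
{"method": "servo_tool", "body": {
  "travel": [
    [0,0,-0.03],
    [0,0,-0.07],
    [-0.04,0,-0.11],
    [-0.08,0,-0.15],
    [-0.13,0,-0.15],
    [-0.17,0,-0.15],
    [-0.17,0,-0.15],
    [-0.17,0,-0.15]
  ],
  "rot": [
    [0,0,0],
    [0,0,0],
    [0,0,0],
    [0,0,0],
    [0,0,0],
    [0,0,0],
    [0,0,0],
    [0,0,0]
  ],
  "fingers": [-1,-1,-1,-1,-1,-1,-1,-1]
}}

```text
clock: 10.38
ee_pos: [357.1, -63.3, 352.3]
eef_rot: [0.001, 0.986, 0.166, 0.002]
ft_force: [-0.4, -0.0, -0.5]
width: 0.6
gripper_force: 0.0
```

Run:
```python
from h import *
s=arm.observe();print(s["clock"],s["ee_pos"],s["ft_force"])
S=arm.snapshot("scene");W=arm.snapshot("wrist");T=arm.snapshot("top")
o=[]
for p in(W,S,T):
  for k in("lever_ball","index_knob"):
    r=arm.landmark_of(p,k)
    if r:
      print(k,r[0]["at"],r[0]["confidence"])
      if k=="lever_ball":o.append((p,r[0]["at"]))
if len(o)>1:print(tri(o))
for n,p in(("s",S),("w",W)):
  for lev in(.3,.45,.6):
    a=.45-lev;d=135*np.cos(a);c,s_=np.cos(.334),np.sin(.334)
    b=np.array([498.5-(d-121.6)*c,-13.5-(d-121.6)*s_,190+135*np.sin(a)])
    print(n,lev,cv2.projectPoints(b.reshape(1,3),cv2.Rodrigues(np.array(p["R"]))[0],np.array(p["t"],float),np.array(p["camera_matrix"]),np.array(p["dist"],float))[0].ravel())
a=cv2.resize(S["pixels"][160:240,290:390],(400,320),interpolation=3)
b=cv2.resize(W["pixels"],(400,250));b=cv2.copyMakeBorder(b,0,70,0,0,0)
cv2.imwrite("pics/p7.png",np.hstack([a,b]))
```

```text
10.3833 [357.12573417 -63.33524389 352.25487691] [-0.42138814 -0.04293276 -0.52797377]
lever_ball [317.3, 55.5] 0.65
index_knob [346.4, 121.8] 0.63
lever_ball [467.6, 307.8] 0.65
index_knob [336.1, 198.9] 0.41
lever_ball [314.0, 207.3] 0.77
index_knob [314.0, 207.0] 0.37
[457.54285928 139.83480438  65.35219012]
s 0.3 [334.52492055 184.14788987]
s 0.45 [334.72734724 188.6602878 ]
s 0.6 [334.31364158 193.61557695]
w 0.3 [316.31805421  45.50870613]
w 0.45 [316.39141267  52.78098834]
w 0.6 [316.45632669  55.88352139]
```

View pics/p7.png

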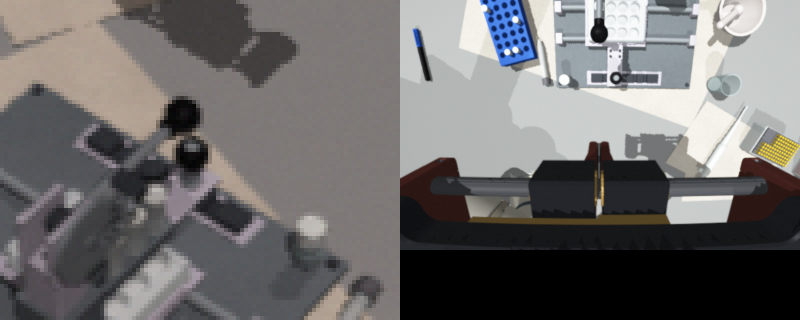

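The ball in the scene view is at (335.5,189.0), against a prediction of (334.7,188.7) for the middle notch. One last check of the knob's height, then I hand in.

Run:
```python
from h import *
S=arm.snapshot("scene")
f=lambda b:cv2.projectPoints(np.array(b,float).reshape(1,3),cv2.Rodrigues(np.array(S["R"]))[0],np.array(S["t"],float),np.array(S["camera_matrix"]),np.array(S["dist"],float))[0].ravel()
u0=f([443,-102.5,65]);k2=[443-26*np.sin(.334),-102.5+26*np.cos(.334)]
e=np.array([331.6,194.4])-u0
home,up=f(k2+[65])+e,f(k2+[73])+e
print("home",home,"riding",up,"seen 338,198.2")
if abs(home[1]-198.2)<abs(up[1]-198.2): print(arm.sign_off())
```

```text
home [337.68547801 197.86098505] riding [337.73512785 196.2419687 ] seen 338,198.2
the job is handed in; nothing more can be done
None
```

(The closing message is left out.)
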